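# Screw the pattern press's hand nut down snug

## Robot

A 6-joint arm with a two-finger parallel gripper is mounted at the origin on the work surface. World frame = base frame: x ahead of the robot, y to its left, z up, the work surface at z = 0. Lengths are in m, angles in rad, forces in N, time in s.
With the tool pointing down it reaches from about 0.25 to 0.725 m from the base axis. Payload 4 kg.
Tool frame: the origin (TCP) lies between the finger pads; the fingertips stand 25 mm ahead of it and the grasp point (between the pads) lies 6 mm ahead of it; z points along the fingers, y is the line along which they close (so a half turn about z gives the same grasp; the last joint's range is limited). The gripper opens to 85 mm and grips with 20 to 120 N. Pads are 22 mm wide; open, the fingers measure 114 mm over their backs; the gripper's body (76 mm by 85 mm) begins 54 mm behind the grasp point. The pads swing forward as they close: fully open they stand 13 mm farther back than shut.
Start: joints at [1.304, 0.241, 0.005, 1.335, 0, 1.571], TCP at [0.132, 0.482, 0.256] pointing down, gripper open.
Joint ranges: [-2.72, 2.72], [-1.05, 1.87], [-1.09, 1.28], [-1.99, 2.15], [-1.42, 1.44], [-3.14, 3.14]. Speed limits (rad/s): [2.79, 2.79, 3.14, 3.14, 3.14, 3.14].

## Interface

Orientations are given as a unit quaternion [x, y, z, w].
In Python, from workcell import bot gives the robot as it stands. The module is installed in compiled form; this text tells all that it offers.
- The arm moves only by the shell command python3 -m pendant 'ROWS'. ROWS is JSON, one flat list of numbers, 7 for each row, row after row: the shift along the tool's x, y, z normalised to -1 to 1, where 1 is 0.5 m, then the turn, a rotation vector about the tool's x, y, z normalised to -1 to 1, where 1 is 180 degrees, then the opening, from 0 (shut) to 1 (fully open). In form: [tx, ty, tz, ax, ay, az, fingers, tx, ty, tz, ax, ay, az, fingers, ...]. A call has exactly 10 rows; each row is the pose to reach, as a shift and turn from the pose commanded when the call began, along the tool's axes at that moment, turning the shorter way round; what a row does not reach only later rows make up. A row lasts 1/12 s, in which the tool goes at most 41.7 mm and 7.16 degrees, less where a joint would pass 70% of its speed; a pose out of reach is approached as far as the arm can. A call with a number of a shift or a turn outside -1 to 1 is refused whole. A call with a gripper value outside its range is refused whole. The fingers move at their own pace and stop on an object; the grip force is fixed at half the most. Time passes only in rows, so rows that repeat a pose let the fingers close, or fill a call up. It gives the time, the measured TCP pose, the force, the opening and the grip force at its end, in the units of the state.
- bot.get_obs(): the state, without advancing time (a new reading comes with each control period).
- bot.camera(name): name is "scene" or "side" or "wrist"; returns a dict with "pixels" (420x560x3 uint8, red, green, blue), "mtx" (3x3 intrinsics, pixels), "cam_to_world" (4x4, takes a point from camera to world coordinates); the wrist camera has in their place "hand_eye" (4x4, takes a point from camera to tool coordinates, whose origin is the TCP and whose axes are the flange's). Camera axes: x right, y up, looking along -z (the intrinsics and any distortion apply to the point x, -y, -z); pixel columns grow to the right and rows downward; lengths in m; the calibration is good to about 2 mm. A picture is of the moment at which its call begins: read the wrist's pose just before it. There is no depth.
- bot.job_done(): hands the job in; it is judged then, once.
The state is a dict: "clock": time; "joint_pos": joint angles; "joint_vel": joint speeds; "tau": joint torques, N m; "eef_pos": TCP position; "tool_rot": TCP orientation; "ft_force": force on the tool from outside, world axes, zero at the start; "ft_torque": the same for the moment, N m; "grip_width": finger opening in m; "grasp_force": force on a finger pad.
Only numpy, scipy, OpenCV 4.12 (cv2) and the standard library are available. Lean on these libraries where they do the work, as an engineer would, in place of code of your own. Each camera call takes 0.05 s, during which the arm holds its last target. There are 200 camera calls.

## Task

Put the square wooden hand nut over the threaded stud of the small pattern press, the right way up, and gently screw it down clockwise, up to a turn or so, until you feel it begin to press on the sprung plate. Then give it roughly an eighth of a turn more so that the plate is held snug, without overtightening, and let go. Leave the other things on the table where they are.

Things in the scene. Friction and masses are not known exactly. Their poses are not given: they have to be found in the camera images.
- nut: Square hand nut of brown wood, 46 mm across flats, 40 mm high, about 0.11 kg, round hole right through (31 mm wide, the top 10 mm narrowed to 24 mm); loose, right way up on the table. Origin: centre of its underside; z up along the hole; x, y square to the flats. Inside, two opposite lugs (at +x and -x, 9 mm above the underside) reach in to 11.6 mm from the axis. The round wooden ring is not part of the job.
- nut_top (a point): Centre of the nut's upper face, 40 mm above its underside. The nut's two lugs run in the stud's two grooves, so it can be put on at any yaw and turned at once, level with the stud. It drops on freely and should not be pushed.
- press: The pattern press, fixed to the table: a brown wooden board 170 (x) x 150 (y) x 18 mm with an upright wooden stud at its centre and a pale plate around it. Origin: centre of the board's underside, on the stud's axis, at table height; z up. Only the stud stands higher than the washer on the plate.
- clamp: The sprung clamp on the press: a pale plate 64 x 124 mm (long along y) on two springs, carrying at its centre, around the stud, a steel washer 42 mm wide and 4 mm high. Origin: fixed, top of the board (18 mm up) on the stud's axis. The washer's top rests 20.5 to 27.5 mm above it, different every time and not reported: feel it. It starts to sink at 5 N, then 1 mm per 5 N.
- stud_top (a point): Centre of the top of the stud, 104 mm above the table. The stud is 10 mm wide at the top, widens over 12 mm to a smooth 22 mm pilot that guides the nut's narrow upper hole, and measures 29 mm over the thread.
- thread_start (a point): On the axis where the thread begins, 42 mm below its top. Coarse two-start right-hand thread: clockwise from above drives the nut down 20 mm per turn; 1.6 mm axial play (a twelfth of a turn from touching the washer to clamping it). Put on, the nut rests with its underside 5 to 15 mm below this point (by yaw) and needs 0.2 to 1 turn to bear on the washer. Until then it turns freely; then the moment rises, some 0.015 N m per N. It stays as left.
Things that resemble listed ones, but are neither listed nor needed, are in the scene too. What is shaped like the nut but yellow is not meant.

How it is judged:
By the outcome, as a careful person would: the job done as asked, in the order asked, and still so for the second after the job is handed in, with the robot touching nothing.
It also fails if it takes over 67 s, if anything falls off the work surface, if the arm or the gripper's body presses on something with over 40 N, if the wrist force passes 120 N, or if a joint passes its speed limit or range.

## Working session

There is one attempt and no reset: what is moved stays moved. The work goes in short steps, Python scripts to look and compute and a shell command to move; the robot and the scene stay as the last step left them, time stands still between calls to the robot, and variables do not carry over. Pictures are saved under pics/ and viewed, at most 10 in all, crops included, and the job is handed in when it is done.

```bash
mkdir -p pics
cat > h.py <<'E'
import numpy as np, cv2
from scipy.spatial.transform import Rotation as R
from workcell import bot
def cam(n):
    o=bot.get_obs(); c=bot.camera(n)
    if 'cam_to_world' in c: T=np.array(c['cam_to_world'])
    else:
        W=np.eye(4); W[:3,:3]=R.from_quat(o['tool_rot']).as_matrix(); W[:3,3]=o['eef_pos']; T=W@np.array(c['hand_eye'])
    return np.array(c['pixels']),np.array(c['mtx']),T,c
def ray(px,K,T,dist=None):
    p=cv2.undistortPoints(np.array([[px]],float),K,dist)[0,0]
    d=T[:3,:3]@np.array([p[0],-p[1],-1.]); return T[:3,3],d/np.linalg.norm(d)
def onplane(px,K,T,z,dist=None):
    o,d=ray(px,K,T,dist); return o+d*(z-o[2])/d[2]
def save(n,im): cv2.imwrite('pics/'+n,im[...,::-1])
E
python3 - <<'E'
from h import *
ims=[]
for n in ['scene','side','wrist']:
    im,K,T,c=cam(n); save(n+'0.png',im); ims.append(im); print(n,list(c.keys()),K.round(1).tolist(),T.round(3).tolist())
    if n=='wrist':print(np.array(c['hand_eye']).round(4).tolist())
print(bot.get_obs())
E
```

```text
scene ['pixels', 'mtx', 'cam_to_world'] [[541.7, 0.0, 273.4], [0.0, 541.7, 199.5], [0.0, 0.0, 1.0]] [[-0.605, -0.634, 0.481, 0.989], [0.796, -0.48, 0.367, 0.373], [-0.002, 0.606, 0.796, 0.826], [0.0, 0.0, 0.0, 1.0]]
side ['pixels', 'mtx', 'cam_to_world'] [[490.8, 0.0, 277.5], [0.0, 490.8, 205.0], [0.0, 0.0, 1.0]] [[0.984, 0.094, -0.149, 0.437], [-0.175, 0.621, -0.764, -0.611], [0.02, 0.778, 0.628, 0.622], [0.0, 0.0, 0.0, 1.0]]
wrist ['pixels', 'mtx', 'hand_eye'] [[368.7, 0.0, 280.4], [0.0, 368.7, 204.5], [0.0, 0.0, 1.0]] [[0.263, -0.912, -0.313, 0.051], [0.965, 0.249, 0.087, 0.505], [-0.001, -0.325, 0.946, 0.373], [0.0, 0.0, 0.0, 1.0]]
[[0.0002, 0.9457, 0.325, 0.0839], [1.0, 0.0001, -0.0009, 0.0007], [-0.0008, 0.325, -0.9457, -0.118], [0.0, 0.0, 0.0, 1.0]]
{'clock': 0.15, 'joint_pos': array([ 1.30401030e+00,  2.41254264e-01,  4.06524487e-03,  1.33523624e+00,
       -1.67845613e-05,  1.57078644e+00]), 'joint_vel': array([-0.00189197, -0.0025141 ,  0.003979  , -0.00135931, -0.00066663,
        0.0026894 ]), 'tau': array([-2.04842158e-04, -3.72633505e+01,  2.52639377e+01,  1.23576145e-02,
       -3.89379989e-05, -1.95085974e-06]), 'eef_pos': array([0.13170533, 0.48188794, 0.25562234]), 'tool_rot': array([ 1.32992821e-01,  9.91116666e-01, -8.08346431e-04, -1.00008467e-04]), 'ft_force': array([-0.76300509, -0.33721475,  0.02568676]), 'ft_torque': array([ 0.03281971,  0.00547723, -0.00011877]), 'grasp_force': 0.0, 'grip_width': 0.08539740426363696}
```

View pics/scene0.png

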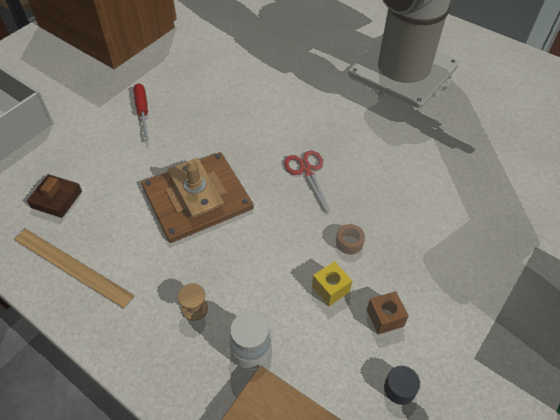

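View pics/side0.png

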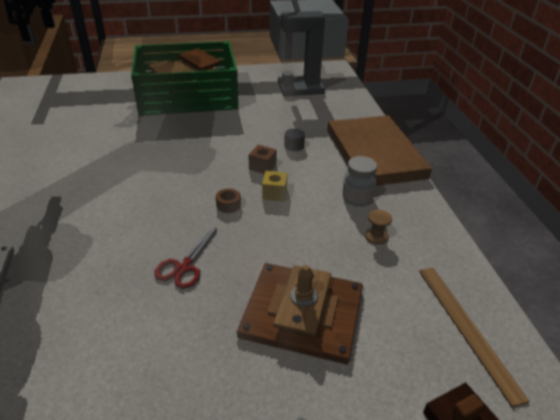

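Scene camera: the brown square nut is at (388,312). Lookalikes are the yellow square nut (332,283), the brown ring (350,238) and the black cap (402,385). The press stud top is near (193,164). In the side view the nut is at (263,158) and the stud top near (306,268). I choose the brown square nut and check it in a close crop.

Run:
```python
from h import *
out=[];V={}
for n,cs in [('scene',[(388,312),(195,175)]),('side',[(263,158),(306,280)])]:
    im,K,T,c=cam(n); V[n]=(K,T)
    for (u,v) in cs:
        out.append(cv2.resize(im[v-32:v+32,u-36:u+36],(396,296)[:2],interpolation=cv2.INTER_CUBIC))
    hsv=cv2.cvtColor(im,cv2.COLOR_RGB2HSV)
    u,v=cs[0]
    m=np.zeros(im.shape[:2],np.uint8); s=(slice(v-28,v+28),slice(u-28,u+28))
    m[s]=((hsv[s][...,1]>75)&((hsv[s][...,0]<15)|(hsv[s][...,0]>170))).astype(np.uint8)*255
    k=cv2.connectedComponentsWithStats(m); i=1+np.argmax(k[2][1:,4]); print(n,k[2][i],k[3][i], onplane(k[3][i],K,T,.022))
print('stud top',onplane((193,163),*V['scene'],.104),onplane((306,267),*V['side'],.104))
save('c1.png',np.vstack([np.hstack(out[:2]),np.hstack(out[2:])]))
```

```text
scene [370 291  38  43 882] [388.80272109 311.58276644] [0.57123167 0.28761169 0.022     ]
side [250 145  26  17 275] [262.28363636 153.05454545] [0.57781724 0.30737258 0.022     ]
stud top [ 0.57356318 -0.12223887  0.104     ] [ 0.57550971 -0.12804154  0.104     ]
```

View pics/c1.png

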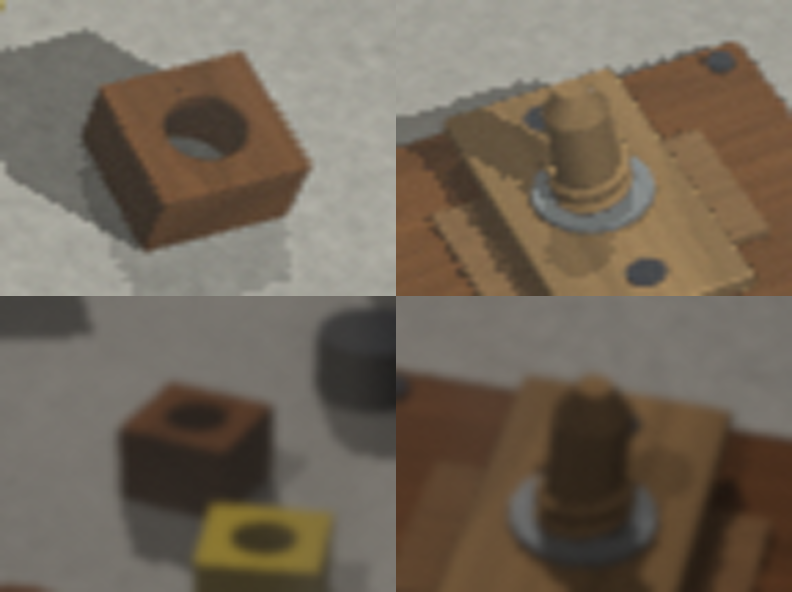

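Crop: the brown nut is upright, with its narrow-hole face on top. Its top corners in crop pixels are (100,88), (243,52), (310,165) and (163,205). The stud tip is at (577,92) in the scene crop and (595,380) in the side crop.

Run:
```python
from h import *
im,K,T,_=cam('scene'); im2,K2,T2,_=cam('side')
P=np.array([onplane((352+x/5.5,280+y/4.625),K,T,.04) for x,y in [(100,88),(243,52),(310,165),(163,205)]])
print(P.round(4),P.mean(0))
for i in range(4):
    d=P[(i+1)%4]-P[i]; print(np.degrees(np.arctan2(d[1],d[0])),np.linalg.norm(d))
print('side nut',onplane((227+195/5.5,126+(417-296)/4.625),K2,T2,.04))
print('yellow',onplane((333,279),K,T,.04),'ring',onplane((350,238),K,T,.02),'cap',onplane((402,380),K,T,.03))
print('stud',onplane((191.9,162.9),K,T,.104),onplane((306.2,266.2),K2,T2,.104))
for yaw in []:pass
o=bot.get_obs(); print(o['clock'],R.from_quat(o['tool_rot']).as_matrix().round(3))
```

```text
[[0.5795 0.2549 0.04  ]
 [0.5422 0.2811 0.04  ]
 [0.5682 0.3174 0.04  ]
 [0.6061 0.2915 0.04  ]] [0.57398735 0.28622103 0.04      ]
144.84653098117894 0.04561354047316839
54.45833655065844 0.04464362314378893
-34.453387197949574 0.04595531465237614
-125.96564050126867 0.04520864208633285
side nut [0.57449152 0.28330572 0.04      ]
yellow [0.58512593 0.18749167 0.04      ] ring [0.48786351 0.16143535 0.02      ] cap [0.65930095 0.35887128 0.03      ]
stud [ 0.57456283 -0.12394748  0.104     ] [ 0.57615235 -0.12651484  0.104     ]
0.35 [[-0.965  0.264 -0.   ]
 [ 0.264  0.965 -0.001]
 [ 0.    -0.001 -1.   ]]
```

```bash
python3 -m pendant '[-0.957,-0.146,0.15,0,0,0.112,1,-0.957,-0.146,0.15,0,0,0.112,1,-0.957,-0.146,0.15,0,0,0.112,1,-0.957,-0.146,0.15,0,0,0.112,1,-0.957,-0.146,0.15,0,0,0.112,1,-0.957,-0.146,0.15,0,0,0.112,1,-0.957,-0.146,0.15,0,0,0.112,1,-0.957,-0.146,0.15,0,0,0.112,1,-0.957,-0.146,0.15,0,0,0.112,1,-0.957,-0.146,0.15,0,0,0.112,1]'
cat >> h.py <<'E'
def st():
    o=bot.get_obs(); M=R.from_quat(o['tool_rot']).as_matrix()
    print('t',round(o['clock'],2),'pos',np.round(o['eef_pos'],4),'yawY',round(np.degrees(np.arctan2(M[1,1],M[0,1])),2),'tilt',M[:2,2].round(4),'j6',round(np.degrees(o['joint_pos'][5]),1),'F',np.round(o['ft_force'],2),'T',np.round(o['ft_torque'],3),'w',round(o['grip_width'],4),'g',round(o['grasp_force'],1)); return o,M
def go(x,y,z,yaw):
    o,M=st(); d=M.T@(np.array([x,y,z])-o['eef_pos'])/.5
    cy=np.degrees(np.arctan2(M[1,1],M[0,1])); print('shift',d.round(4),'turn(+cw)',(((cy-yaw+180)%360-180)/180).round(4))
E
python3 -c "
from h import *
go(.574,.2855,.18,54.5)"
```

```text
clock: 1.18
eef_pos: [0.5098, 0.3139, 0.1922]
tool_rot: [0.305, 0.953, 0.0, -0.0]
ft_force: [0.6, 0.5, 0.2]
grip_width: 0.0857
grasp_force: 0.0
t 1.18 pos [0.5098 0.3139 0.1922] yawY 54.54 tilt [0.0001 0.0002] j6 67.1 F [0.58 0.47 0.2 ] T [ 0.039 -0.001  0.036] w 0.0857 g 0.0
shift [-0.1375  0.0283  0.0244] turn(+cw) 0.0002
```

```bash
python3 -m pendant '[-0.13,0.028,0.02,0,0,0,1,-0.13,0.028,0.02,0,0,0,1,-0.13,0.028,0.02,0,0,0,1,-0.13,0.028,0.02,0,0,0,1,-0.13,0.028,0.02,0,0,0,1,-0.13,0.028,0.02,0,0,0,1,-0.13,0.028,0.02,0,0,0,1,-0.13,0.028,0.02,0,0,0,1,-0.13,0.028,0.02,0,0,0,1,-0.13,0.028,0.02,0,0,0,1]'
python3 - <<'E'
from h import *
st(); im,K,T,_=cam('wrist'); save('w1.png',im)
E
```

```text
clock: 2.02
eef_pos: [0.5687, 0.2894, 0.1829]
tool_rot: [0.304, 0.953, 0.0, 0.0]
ft_force: [0.5, 0.1, -0.0]
grip_width: 0.0853
grasp_force: 0.0
t 2.02 pos [0.5687 0.2894 0.1829] yawY 54.62 tilt [0.0005 0.0002] j6 62.4 F [ 0.49  0.05 -0.03] T [ 0.005 -0.033 -0.017] w 0.0853 g 0.0
```

View pics/w1.png

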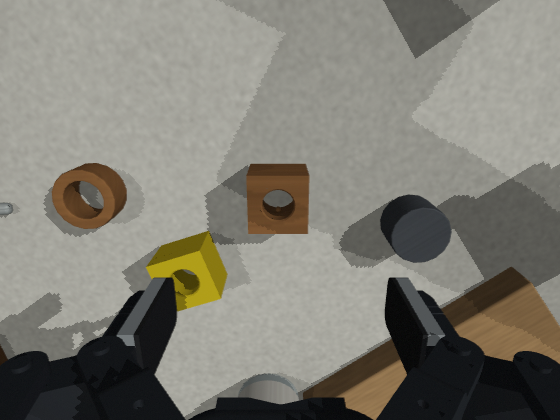

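Wrist view: the brown nut is centred at (278,205), with its edges square to the image. The nearest yellow corner is at about (210,232), so I'll reduce the opening to keep clear of it.

Run:
```python
from h import *
im,K,T,_=cam('wrist')
h=cv2.cvtColor(im,cv2.COLOR_RGB2HSV)[150:250,230:325]
P=[onplane(p,K,T,.04) for p in [(247.5,176),(309,176),(308,234),(248,234)]]
print(np.array(P).round(4)); c=np.mean(P,0); print(c)
d=P[1]-P[0]; print(np.degrees(np.arctan2(d[1],d[0])))
go(c[0],c[1],.034,54.5)
```

```text
[[0.542  0.28   0.04  ]
 [0.568  0.3165 0.04  ]
 [0.6057 0.2902 0.04  ]
 [0.5789 0.2526 0.04  ]]
[0.57366386 0.28484881 0.04      ]
54.598963918078326
t 2.12 pos [0.5689 0.2891 0.1827] yawY 54.59 tilt [0.0003 0.0001] j6 62.4 F [0.27 0.15 0.61] T [0.007 0.003 0.027] w 0.0852 g 0.0
shift [-0.0126 -0.0015  0.2975] turn(+cw) 0.0005
```

```bash
python3 -m pendant '[-0.013,-0.0015,0.05,0,0,0,0.75,-0.013,-0.0015,0.1,0,0,0,0.75,-0.013,-0.0015,0.15,0,0,0,0.75,-0.013,-0.0015,0.2,0,0,0,0.75,-0.013,-0.0015,0.25,0,0,0,0.75,-0.013,-0.0015,0.28,0,0,0,0.75,-0.013,-0.0015,0.297,0,0,0,0.75,-0.013,-0.0015,0.297,0,0,0,0.75,-0.013,-0.0015,0.297,0,0,0,0.75,-0.013,-0.0015,0.297,0,0,0,0.75]'
python3 -c "
from h import *
go(.5737,.2848,.034,54.5)"
```

```text
clock: 2.95
eef_pos: [0.5752, 0.285, 0.0356]
tool_rot: [0.304, 0.953, 0.001, 0.001]
ft_force: [0.3, -0.6, 0.1]
grip_width: 0.064
grasp_force: 0.0
t 2.95 pos [0.5752 0.285  0.0356] yawY 54.55 tilt [0.0025 0.0013] j6 61.8 F [ 0.31 -0.56  0.06] T [-0.035 -0.039 -0.002] w 0.064 g 0.0
shift [ 0.0022 -0.002   0.0032] turn(+cw) 0.0003
```

```bash
python3 -m pendant '[0,0,0,0,0,0,0,0,0,0,0,0,0,0,0,0,0,0,0,0,0,0,0,0,0,0,0,0,0,0,0,0,0,0,0,0,0,0,0,0,0,0,0,0,0,0,0,0,0,0,0,0,0,0,0,0,0,0,0,0,0,0,0,0,0,0,0,0,0,0]'
python3 -c "
from h import *
go(.5737,.2848,.18,54.5)"
```

```text
clock: 3.78
eef_pos: [0.5752, 0.285, 0.0359]
tool_rot: [0.304, 0.953, 0.001, 0.001]
ft_force: [-0.3, -0.1, 6.1]
grip_width: 0.0448
grasp_force: 62.1
t 3.78 pos [0.5752 0.285  0.0359] yawY 54.56 tilt [0.0032 0.0015] j6 61.8 F [-0.34 -0.14  6.07] T [-0.024  0.153 -0.013] w 0.0448 g 62.1
shift [ 0.0017 -0.0013 -0.2882] turn(+cw) 0.0003
```

```bash
python3 -m pendant '[0,0,-0.05,0,0,0,0,0,0,-0.12,0,0,0,0,0,0,-0.2,0,0,0,0,0,0,-0.28,0,0,0,0,-0.04,-0.05,-0.3,0,0,-0.04,0,-0.08,-0.12,-0.3,0,0,-0.08,0,-0.13,-0.19,-0.3,0,0,-0.12,0,-0.18,-0.26,-0.3,0,0,-0.16,0,-0.23,-0.33,-0.3,0,0,-0.2,0,-0.28,-0.4,-0.3,0,0,-0.24,0]'
python3 -c "
from h import *
go(.5753,-.1252,.19,-132)"
```

```text
clock: 4.62
eef_pos: [0.5715, 0.0529, 0.1839]
tool_rot: [-0.055, 0.998, -0.0, -0.0]
ft_force: [0.6, 0.3, -0.5]
grip_width: 0.045
grasp_force: 61.8
t 4.62 pos [0.5715 0.0529 0.1839] yawY 96.32 tilt [-0.0004 -0.0001] j6 -1.0 F [ 0.57  0.29 -0.49] T [-0.041 -0.021  0.003] w 0.045 g 61.8
shift [ 0.0316 -0.3549 -0.0121] turn(+cw) -0.7316
```

```bash
python3 -m pendant '[0.01,-0.06,-0.01,0,0,-0.04,0,0.02,-0.12,-0.01,0,0,-0.08,0,0.02,-0.18,-0.01,0,0,-0.12,0,0.02,-0.24,-0.01,0,0,-0.16,0,0.025,-0.29,-0.01,0,0,-0.2,0,0.03,-0.32,-0.01,0,0,-0.24,0,0.03,-0.335,-0.01,0,0,-0.28,0,0.03,-0.335,-0.01,0,0,-0.32,0,0.03,-0.335,-0.01,0,0,-0.36,0,0.03,-0.335,-0.01,0,0,-0.4,0]'
python3 -c "
from h import *
go(.5753,-.1252,.19,-132)"
```

```text
clock: 5.45
eef_pos: [0.5742, -0.1139, 0.1886]
tool_rot: [-0.629, 0.778, 0.0, -0.0]
ft_force: [-0.6, 0.3, -1.0]
grip_width: 0.0452
grasp_force: 61.7
t 5.45 pos [ 0.5742 -0.1139  0.1886] yawY 167.89 tilt [-0.0009  0.0003] j6 -89.1 F [-0.63  0.32 -1.01] T [ 0.016 -0.014 -0.016] w 0.0452 g 61.7
shift [ 0.0217 -0.0069 -0.0027] turn(+cw) -0.334
```

```bash
python3 -m pendant '[0.02,-0.007,0,0,0,-0.04,0,0.02,-0.007,0,0,0,-0.08,0,0.02,-0.007,0,0,0,-0.12,0,0.02,-0.007,0,0,0,-0.16,0,0.02,-0.007,0,0,0,-0.2,0,0.02,-0.007,0,0,0,-0.24,0,0.02,-0.007,0,0,0,-0.28,0,0.02,-0.007,0,0,0,-0.32,0,0.02,-0.007,0,0,0,-0.334,0,0.02,-0.007,0,0,0,-0.334,0]'
python3 - <<'E'
from h import *
go(.5753,-.1252,.19,-132)
a=cam('scene')[0]; b=cam('side')[0]; save('w2.png',cam('wrist')[0])
s=[cv2.resize(a[105:255,110:290],(396,330),interpolation=3),cv2.resize(b[190:340,215:395],(396,330),interpolation=3)]
save('c2.png',np.hstack(s))
E
```

```text
clock: 6.28
eef_pos: [0.5756, -0.1239, 0.1887]
tool_rot: [0.933, -0.36, -0.0, 0.0]
ft_force: [0.0, 1.1, -1.0]
grip_width: 0.0452
grasp_force: 61.6
t 6.28 pos [ 0.5756 -0.1239  0.1887] yawY -132.25 tilt [-0.0009  0.0002] j6 -149.9 F [ 0.01  1.12 -0.97] T [ 0.059 -0.009 -0.022] w 0.0452 g 61.6
shift [ 0.0014  0.0023 -0.0026] turn(+cw) -0.0014
```

View pics/c2.png

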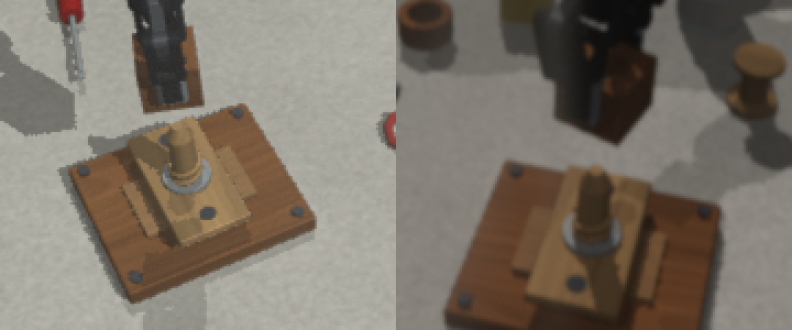

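View pics/w2.png

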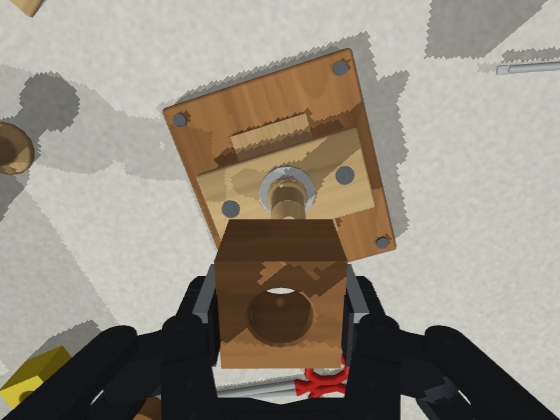

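Wrist view: nut top corners are at about (215,262), (348,262), (343,368) and (220,368). The board screws are at (180,120), (340,68) and (382,243). The washer centre is near (287,190), with the stud in front of the nut. I'll measure the stud and nut with this camera and cross-check against the scene and side views.

Run:
```python
from h import *
o,M=st(); im,K,T,_=cam('wrist')
z=o['eef_pos'][2]+.004
P=np.array([onplane(p,K,T,z) for p in [(215,262),(348,262),(343,368),(220,368)]])
print('nut top',P.round(4).tolist(),P.mean(0), np.linalg.norm(P[1]-P[0]),np.linalg.norm(P[3]-P[0]))
a,b,c=[onplane(p,K,T,.02) for p in [(180,120),(340,68),(382,243)]]
print('screws mid',(a+c)/2, np.linalg.norm(a-b),np.linalg.norm(b-c))
g=cv2.cvtColor(im,cv2.COLOR_RGB2HSV)
m=((g[...,1]<60)&(g[...,2]>95)).astype(np.uint8)[150:225,250:325]*255
k=cv2.connectedComponentsWithStats(m); i=1+np.argmax(k[2][1:,4]); ys,xs=np.where(k[1]==i)
w,h=k[2][i][2],k[2][i][3]; e=cv2.fitEllipse(cv2.convexHull(np.c_[xs,ys].astype(np.int32)).reshape(-1,2)); print('washer',k[2][i],e, onplane((250+e[0][0],150+e[0][1]),K,T,.042))
S=[]
for n,(u,v) in [('scene',(110+180/2.2,105+125/2.2)),('side',(215+(597-396)/2.2,190+168/2.2))]:
    im,K,T,_=cam(n); print(n,(u,v),onplane((u,v),K,T,.104))
    # board screws scene
    if n=='scene':
        q=[onplane((110+x/2.2,105+y/2.2),K,T,.02) for x,y in [(84,171),(298,212),(238,113),(137,278)]]; print('screws',(q[0]+q[1])/2,(q[2]+q[3])/2)
```

```text
t 6.43 pos [ 0.5758 -0.1239  0.1888] yawY -132.37 tilt [-0.0004  0.0001] j6 -149.8 F [-0.01  0.45 -1.58] T [0.045 0.074 0.002] w 0.0452 g 61.6
nut top [[0.6086, -0.1224, 0.1928], [0.5776, -0.1564, 0.1928], [0.5433, -0.1262, 0.1928], [0.5753, -0.0911, 0.1928]] [ 0.57619465 -0.12403319  0.1928343 ] 0.04594848838196688 0.045748328935057876
screws mid [ 0.57379014 -0.12808021  0.02      ] 0.1256782814683662 0.1466198279948354
washer [  9  16  56  48 931] ((36.69333267211914, 42.39820098876953), (52.631797790527344, 55.673309326171875), 84.88555145263672) [ 0.57438897 -0.12816992  0.042     ]
scene (191.8181818181818, 161.8181818181818) [ 0.57276995 -0.12578109  0.104     ]
screws [ 0.57536152 -0.12611699  0.02      ] [ 0.57496247 -0.12576685  0.02      ]
side (306.3636363636364, 266.3636363636364) [ 0.57631622 -0.12687411  0.104     ]
```

```bash
python3 -m pendant '[0.002,0.006,0.01,0,0,0,0,0.002,0.006,0.03,0,0,0,0,0.002,0.006,0.05,0,0,0,0,0.002,0.006,0.07,0,0,0,0,0.002,0.006,0.09,0,0,0,0,0.002,0.006,0.1,0,0,0,0,0.002,0.006,0.11,0,0,0,0,0.002,0.006,0.12,0,0,0,0,0.002,0.006,0.12,0,0,0,0,0.002,0.006,0.12,0,0,0,0]'
python3 - <<'E'
from h import *
go(.5745,-.127,.118,-132.3)
im,K,T,_=cam('wrist');b=cam('side')[0]
save('c3.png',np.hstack([im[160:420,150:430],cv2.resize(b[190:320,235:375],(280,260),interpolation=3)]))
E
```

```text
clock: 7.42
eef_pos: [0.5747, -0.1268, 0.1289]
tool_rot: [0.933, -0.361, -0.0, -0.0]
ft_force: [-0.0, 0.1, -0.8]
grip_width: 0.0446
grasp_force: 61.6
t 7.42 pos [ 0.5747 -0.1268  0.1289] yawY -132.29 tilt [-0.0002  0.0001] j6 -150.2 F [-0.03  0.12 -0.85] T [-0.039 -0.05   0.026] w 0.0446 g 61.6
shift [-0.      0.0005  0.0218] turn(+cw) 0.0
```

View pics/c3.png

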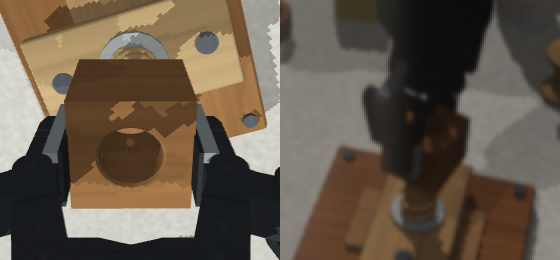

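The nut now sits over the stud tip and looks aligned. I'll lower it slowly while watching the forces.

```bash
python3 -m pendant '[0,0,0.003,0,0,0,0,0,0,0.006,0,0,0,0,0,0,0.009,0,0,0,0,0,0,0.012,0,0,0,0,0,0,0.015,0,0,0,0,0,0,0.018,0,0,0,0,0,0,0.021,0,0,0,0,0,0,0.024,0,0,0,0,0,0,0.024,0,0,0,0,0,0,0.024,0,0,0,0]'
python3 -c "
from h import *
go(.5745,-.127,.118,-132.3)"
```

```text
clock: 8.35
eef_pos: [0.5746, -0.1268, 0.1168]
tool_rot: [0.933, -0.361, -0.0, 0.0]
ft_force: [0.4, 0.2, -0.1]
grip_width: 0.0453
grasp_force: 61.6
t 8.35 pos [ 0.5746 -0.1268  0.1168] yawY -132.29 tilt [-0.0003  0.0001] j6 -150.2 F [ 0.4   0.17 -0.13] T [0.036 0.027 0.   ] w 0.0453 g 61.6
shift [ 0.0001  0.0003 -0.0023] turn(+cw) 0.0
```

```bash
python3 -m pendant '[0,0,0.004,0,0,0,0,0,0,0.008,0,0,0,0,0,0,0.012,0,0,0,0,0,0,0.016,0,0,0,0,0,0,0.02,0,0,0,0,0,0,0.024,0,0,0,0,0,0,0.028,0,0,0,0,0,0,0.032,0,0,0,0,0,0,0.032,0,0,0,0,0,0,0.032,0,0,0,0]'
python3 -c "
from h import *
go(.5745,-.127,.096,-132.3)"
```

```text
clock: 9.18
eef_pos: [0.5746, -0.1268, 0.1008]
tool_rot: [0.933, -0.361, -0.0, 0.0]
ft_force: [0.4, 0.5, -0.7]
grip_width: 0.0455
grasp_force: 61.6
t 9.18 pos [ 0.5746 -0.1268  0.1008] yawY -132.29 tilt [-0.0003  0.0001] j6 -150.2 F [ 0.39  0.55 -0.65] T [ 0.013 -0.003  0.008] w 0.0455 g 61.6
shift [0.0001 0.0003 0.0097] turn(+cw) 0.0
```

```bash
python3 -m pendant '[0,0,0.003,0,0,0,0,0,0,0.006,0,0,0,0,0,0,0.009,0,0,0,0,0,0,0.012,0,0,0,0,0,0,0.012,0,0,0,0,0,0,0.012,0,0,0,0.65,0,0,0.012,0,0,0,0.65,0,0,0.012,0,0,0,0.65,0,0,0.012,0,0,0,0.65,0,0,0.012,0,0,0,0.65]'
python3 - <<'E'
from h import *
st()
im,K,T,_=cam('wrist'); a=cam('scene')[0]
save('c4.png',np.hstack([im[120:420,140:440],cv2.resize(a[105:225,130:250],(300,300),interpolation=3)]))
E
```

```text
clock: 10.02
eef_pos: [0.575, -0.1267, 0.0953]
tool_rot: [0.933, -0.361, 0.0, -0.0]
ft_force: [0.5, 0.0, 0.4]
grip_width: 0.0555
grasp_force: 0.0
t 10.02 pos [ 0.575  -0.1267  0.0953] yawY -132.28 tilt [0.0008 0.    ] j6 -150.2 F [0.48 0.01 0.37] T [-0.011  0.021  0.038] w 0.0555 g 0.0
```

View pics/c4.png

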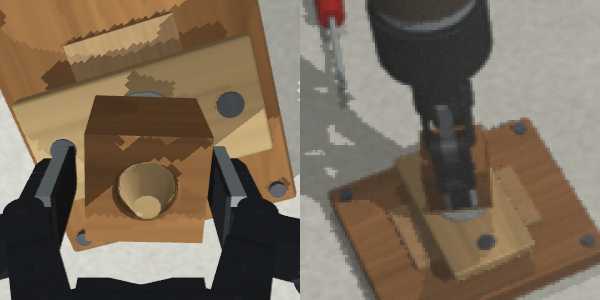

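The nut is on the stud, upright, with the tip visible through the hole. The near top edge in the crop runs from (85,134) to (213,139). From that I'll estimate the nut's height and yaw.

Run:
```python
from h import *
from scipy.optimize import brentq
im,K,T,_=cam('wrist')
A,B=(225,254),(353,259)
f=lambda z: np.linalg.norm(onplane(A,K,T,z)-onplane(B,K,T,z))-.046
z=brentq(f,.03,.14); d=onplane(B,K,T,z)-onplane(A,K,T,z); print('top z',z,np.degrees(np.arctan2(d[1],d[0])))
# front vertical edges base (235,216),(350?)..
A,B=(225,254),(342,333)
C=[onplane(p,K,T,z) for p in [(225,254),(353,259),(343,363),(225,337)]]; print(np.array(C).round(4),np.mean(C,0))
st()
```

```text
top z 0.09409895534499117 -134.72819655859732
[[ 0.6062 -0.1276  0.0941]
 [ 0.5738 -0.1603  0.0941]
 [ 0.5402 -0.1283  0.0941]
 [ 0.5809 -0.1022  0.0941]] [ 0.57527144 -0.1295897   0.09409896]
t 10.17 pos [ 0.5748 -0.1268  0.0951] yawY -132.29 tilt [0.0003 0.    ] j6 -150.2 F [ 0.49  0.26 -0.69] T [-0.006  0.003 -0.01 ] w 0.0555 g 0.0
```

```bash
python3 -m pendant '[0,0,0.004,0,0,0.013,0.65,0,0,0.008,0,0,0.013,0.65,0,0,0.012,0,0,0.013,0.65,0,0,0.014,0,0,0.013,0.65,0,0,0.014,0,0,0.013,0.65,0,0,0.014,0,0,0.013,0,0,0,0.014,0,0,0.013,0,0,0,0.014,0,0,0.013,0,0,0,0.014,0,0,0.013,0,0,0,0.014,0,0,0.013,0]'
python3 -c "
from h import *
st()"
```

```text
clock: 11.0
eef_pos: [0.5741, -0.1273, 0.088]
tool_rot: [0.925, -0.38, -0.0, 0.001]
ft_force: [-3.9, -2.6, 2.6]
grip_width: 0.0452
grasp_force: 61.8
t 11.0 pos [ 0.5741 -0.1273  0.088 ] yawY -134.66 tilt [-0.001  -0.0008] j6 -147.8 F [-3.94 -2.61  2.6 ] T [-0.55   0.67  -0.033] w 0.0452 g 61.8
```

```bash
python3 -m pendant '[0,0.0018,0.0008,0,0,0.039,0,0,0.0018,0.0016,0,0,0.078,0,0,0.0018,0.0023,0,0,0.117,0,0,0.0018,0.0031,0,0,0.156,0,0,0.0018,0.0039,0,0,0.195,0,0,0.0018,0.0047,0,0,0.234,0,0,0.0018,0.0055,0,0,0.273,0,0,0.0018,0.0062,0,0,0.312,0,0,0.0018,0.007,0,0,0.351,0,0,0.0018,0.0078,0,0,0.389,0]'
python3 -c "
from h import *
st()"
```

```text
clock: 11.83
eef_pos: [0.5751, -0.1272, 0.0844]
tool_rot: [-0.537, 0.843, -0.0, 0.001]
ft_force: [0.0, -0.8, 1.0]
grip_width: 0.045
grasp_force: 61.9
t 11.83 pos [ 0.5751 -0.1272  0.0844] yawY 155.03 tilt [0.0023 0.0006] j6 -77.5 F [ 0.02 -0.8   0.95] T [-0.221  0.022  0.007] w 0.045 g 61.9
```

```bash
python3 -m pendant '[0,0,0.0004,0,0,0.02,0,0,0,0.0008,0,0,0.04,0,0,0,0.0012,0,0,0.06,0,0,0,0.0016,0,0,0.08,0,0,0,0.002,0,0,0.1,0,0,0,0.0024,0,0,0.12,0,0,0,0.0028,0,0,0.14,0,0,0,0.0032,0,0,0.16,0,0,0,0.0036,0,0,0.18,0,0,0,0.004,0,0,0.2,0]'
python3 -c "
from h import *
st()"
```

```text
clock: 12.67
eef_pos: [0.5753, -0.1271, 0.0824]
tool_rot: [-0.252, 0.968, 0.0, 0.001]
ft_force: [0.5, -0.3, -0.7]
grip_width: 0.0452
grasp_force: 61.7
t 12.67 pos [ 0.5753 -0.1271  0.0824] yawY 119.2 tilt [0.0026 0.0008] j6 -41.7 F [ 0.5  -0.32 -0.74] T [-0.114 -0.096  0.033] w 0.0452 g 61.7
```

```bash
python3 -m pendant '[0,0,0.0004,0,0,0.02,0,0,0,0.0008,0,0,0.04,0,0,0,0.0012,0,0,0.06,0,0,0,0.0016,0,0,0.08,0,0,0,0.002,0,0,0.1,0,0,0,0.0024,0,0,0.12,0,0,0,0.0028,0,0,0.14,0,0,0,0.0032,0,0,0.16,0,0,0,0.0036,0,0,0.18,0,0,0,0.004,0,0,0.2,0]'
python3 -c "
from h import *
st()"
```

```text
clock: 13.5
eef_pos: [0.5757, -0.128, 0.0806]
tool_rot: [0.06, 0.998, -0.0, 0.002]
ft_force: [0.1, -3.7, 0.2]
grip_width: 0.0453
grasp_force: 61.6
t 13.5 pos [ 0.5757 -0.128   0.0806] yawY 83.17 tilt [ 0.0035 -0.0009] j6 -5.7 F [ 0.12 -3.67  0.2 ] T [-0.592 -0.234  0.049] w 0.0453 g 61.6
```

```bash
python3 -m pendant '[0,-0.0016,0.0004,0,0,0.02,0,0,-0.0016,0.0008,0,0,0.04,0,0,-0.0016,0.0012,0,0,0.06,0,0,-0.0016,0.0016,0,0,0.08,0,0,-0.0016,0.002,0,0,0.1,0,0,-0.0016,0.0024,0,0,0.12,0,0,-0.0016,0.0028,0,0,0.14,0,0,-0.0016,0.0032,0,0,0.16,0,0,-0.0016,0.0036,0,0,0.18,0,0,-0.0016,0.004,0,0,0.2,0]'
python3 -c "
from h import *
st()"
```

```text
clock: 14.33
eef_pos: [0.5754, -0.1289, 0.0786]
tool_rot: [0.365, 0.931, 0.0, 0.002]
ft_force: [0.7, -2.7, 0.8]
grip_width: 0.0451
grasp_force: 61.8
t 14.33 pos [ 0.5754 -0.1289  0.0786] yawY 47.16 tilt [ 0.0032 -0.0012] j6 30.2 F [ 0.66 -2.7   0.84] T [-0.641 -0.098 -0.015] w 0.0451 g 61.8
```

```bash
python3 -m pendant '[-0.0007,-0.0007,0.0003,0,0,0.015,0,-0.0007,-0.0007,0.0006,0,0,0.03,0,-0.0007,-0.0007,0.0009,0,0,0.045,0,-0.0007,-0.0007,0.0012,0,0,0.06,0,-0.0007,-0.0007,0.0015,0,0,0.075,0,-0.0007,-0.0007,0.0018,0,0,0.09,0,-0.0007,-0.0007,0.0021,0,0,0.105,0,-0.0007,-0.0007,0.0024,0,0,0.12,0,-0.0007,-0.0007,0.0027,0,0,0.135,0,-0.0007,-0.0007,0.003,0,0,0.15,0]'
python3 -c "
from h import *
st()"
```

```text
clock: 15.17
eef_pos: [0.5752, -0.1294, 0.0771]
tool_rot: [0.572, 0.82, 0.0, 0.001]
ft_force: [-0.3, -3.3, 1.3]
grip_width: 0.0451
grasp_force: 61.9
t 15.17 pos [ 0.5752 -0.1294  0.0771] yawY 20.2 tilt [ 0.0026 -0.0012] j6 57.1 F [-0.28 -3.27  1.28] T [-0.574  0.018 -0.005] w 0.0451 g 61.9
```

```bash
python3 -m pendant '[-0.0011,-0.0004,0.0003,0,0,0.015,0,-0.0011,-0.0004,0.0006,0,0,0.03,0,-0.0011,-0.0004,0.0009,0,0,0.045,0,-0.0011,-0.0004,0.0012,0,0,0.06,0,-0.0011,-0.0004,0.0015,0,0,0.075,0,-0.0011,-0.0004,0.0018,0,0,0.09,0,-0.0011,-0.0004,0.0021,0,0,0.105,0,-0.0011,-0.0004,0.0024,0,0,0.12,0,-0.0011,-0.0004,0.0027,0,0,0.135,0,-0.0011,-0.0004,0.003,0,0,0.15,0]'
python3 -c "
from h import *
st()"
```

```text
clock: 16.0
eef_pos: [0.5749, -0.1298, 0.0761]
tool_rot: [0.748, 0.664, 0.001, 0.001]
ft_force: [-2.2, -1.5, 4.5]
grip_width: 0.0452
grasp_force: 62.2
t 16.0 pos [ 0.5749 -0.1298  0.0761] yawY -6.79 tilt [ 0.0023 -0.0009] j6 84.1 F [-2.18 -1.51  4.5 ] T [-0.387  0.379  0.043] w 0.0452 g 62.2
```

```bash
python3 -m pendant '[-0.0003,-0.0007,-0.0005,0,0,0.01,0,-0.0003,-0.0007,-0.001,0,0,0.02,0,-0.0003,-0.0007,-0.001,0,0,0.03,0,-0.0003,-0.0007,-0.001,0,0,0.04,0,-0.0003,-0.0007,-0.001,0,0,0.05,0,-0.0003,-0.0007,-0.001,0,0,0.06,0,-0.0003,-0.0007,-0.001,0,0,0.07,0,-0.0003,-0.0007,-0.001,0,0,0.08,0,-0.0003,-0.0007,-0.001,0,0,0.08,0,-0.0003,-0.0007,-0.001,0,0,0.08,0]'
python3 -c "
from h import *
st()"
```

```text
clock: 16.83
eef_pos: [0.5745, -0.1298, 0.0763]
tool_rot: [0.824, 0.566, 0.001, 0.001]
ft_force: [-1.0, -2.8, 4.0]
grip_width: 0.045
grasp_force: 62.0
t 16.83 pos [ 0.5745 -0.1298  0.0763] yawY -21.02 tilt [ 0.0021 -0.0005] j6 98.3 F [-0.99 -2.77  3.97] T [-0.442  0.056 -0.005] w 0.045 g 62.0
```

```bash
python3 -m pendant '[-0.0003,0,-0.0005,0,0,0.01,0,-0.0003,0,-0.001,0,0,0.02,0,-0.0003,0,-0.001,0,0,0.03,0,-0.0003,0,-0.001,0,0,0.04,0,-0.0003,0,-0.001,0,0,0.05,0,-0.0003,0,-0.001,0,0,0.055,0,-0.0003,0,-0.001,0,0,0.055,0,-0.0003,0,-0.001,0,0,0.055,0,-0.0003,0,-0.001,0,0,0.055,0,-0.0003,0,-0.001,0,0,0.055,0]'
python3 -c "
from h import *
st();bot.camera('side');st()"
```

```text
clock: 17.67
eef_pos: [0.5742, -0.1298, 0.0763]
tool_rot: [0.87, 0.493, 0.001, 0.0]
ft_force: [0.6, -2.7, 0.3]
grip_width: 0.0452
grasp_force: 61.8
t 17.67 pos [ 0.5742 -0.1298  0.0763] yawY -30.93 tilt [ 0.0014 -0.0002] j6 108.2 F [ 0.64 -2.7   0.28] T [-0.48  -0.466  0.034] w 0.0452 g 61.8
t 17.72 pos [ 0.5742 -0.1297  0.0763] yawY -30.93 tilt [ 0.0014 -0.0002] j6 108.2 F [ 2.01 -2.03  1.05] T [-0.55  -0.535  0.05 ] w 0.0455 g 61.8
```

```bash
python3 -m pendant '[0,0,0.0001,0,0,0.01,0,0,0,0.0002,0,0,0.02,0,0,0,0.0003,0,0,0.03,0,0,0,0.0004,0,0,0.04,0,0,0,0.0005,0,0,0.05,0,0,0,0.0005,0,0,0.05,0,0,0,0.0005,0,0,0.05,0,0,0,0.0005,0,0,0.05,0,0,0,0.0005,0,0,0.05,0,0,0,0.0005,0,0,0.05,0]'
python3 -c "
from h import *
st();bot.camera('side');st()"
```

```text
clock: 18.55
eef_pos: [0.5739, -0.1297, 0.0759]
tool_rot: [0.906, 0.423, 0.0, 0.0]
ft_force: [2.2, -2.8, -1.0]
grip_width: 0.0451
grasp_force: 61.7
t 18.55 pos [ 0.5739 -0.1297  0.0759] yawY -39.94 tilt [ 0.0008 -0.0002] j6 117.2 F [ 2.2  -2.75 -1.01] T [-0.673 -0.686  0.055] w 0.0451 g 61.7
t 18.6 pos [ 0.5739 -0.1298  0.0759] yawY -39.94 tilt [ 0.0007 -0.0003] j6 117.2 F [ 1.87 -2.15 -0.57] T [-0.664 -0.829  0.098] w 0.0449 g 61.7
```

The thread has begun to draw the nut down: the vertical force swings negative, z drops faster than commanded, and the moment rises. Pressing started near yaw -31°, so I'll continue to about -75°.

```bash
python3 -m pendant '[0,0,0.0003,0,0,0.015,0,0,0,0.0006,0,0,0.03,0,0,0,0.0009,0,0,0.045,0,0,0,0.0013,0,0,0.06,0,0,0,0.0016,0,0,0.075,0,0,0,0.0019,0,0,0.09,0,0,0,0.0022,0,0,0.1,0,0,0,0.0022,0,0,0.1,0,0,0,0.0022,0,0,0.1,0,0,0,0.0022,0,0,0.1,0]'
python3 -c "
from h import *
st();bot.camera('side');st()"
```

```text
clock: 19.43
eef_pos: [0.5731, -0.1296, 0.075]
tool_rot: [0.961, 0.276, -0.0, -0.0]
ft_force: [-0.5, -2.1, 5.0]
grip_width: 0.0455
grasp_force: 62.2
t 19.43 pos [ 0.5731 -0.1296  0.075 ] yawY -57.92 tilt [-0.0007  0.0001] j6 135.2 F [-0.47 -2.13  4.96] T [-0.509  0.135 -0.056] w 0.0455 g 62.2
t 19.48 pos [ 0.5731 -0.1296  0.075 ] yawY -57.93 tilt [-0.0007  0.0001] j6 135.2 F [-1.39 -2.06  5.  ] T [-0.468  0.089  0.004] w 0.0452 g 62.2
```

```bash
python3 -m pendant '[0,0,0,0,0,0,0.62,0,0,0,0,0,0,0.62,0,0,0,0,0,0,0.62,0,0,0,0,0,0,0.62,0,0,0,0,0,0,0.62,0,0,0,0,0,0,0.62,0,0,0,0,0,0,0.62,0,0,0,0,0,0,0.62,0,0,0,0,0,0,0.62,0,0,0,0,0,0,0.62]'
python3 - <<'E'
from h import *
st();im,K,T,_=cam('wrist'); a=cam('side')[0];st()
save('c5.png',np.hstack([cv2.resize(im[150:400,150:410],(520,500)),cv2.resize(a[220:320,260:350],(280,500)[:2],interpolation=3)]))
E
```

```text
clock: 20.32
eef_pos: [0.5735, -0.1296, 0.0748]
tool_rot: [0.961, 0.276, 0.0, -0.0]
ft_force: [0.6, 0.6, -0.8]
grip_width: 0.0533
grasp_force: 0.0
t 20.32 pos [ 0.5735 -0.1296  0.0748] yawY -57.95 tilt [-0.      0.0001] j6 135.2 F [ 0.57  0.55 -0.84] T [-0.083  0.003 -0.044] w 0.0533 g 0.0
t 20.42 pos [ 0.5736 -0.1296  0.0748] yawY -57.96 tilt [0.0001 0.    ] j6 135.2 F [0.01 0.98 0.24] T [-0.032 -0.055  0.033] w 0.0532 g 0.0
```

View pics/c5.png

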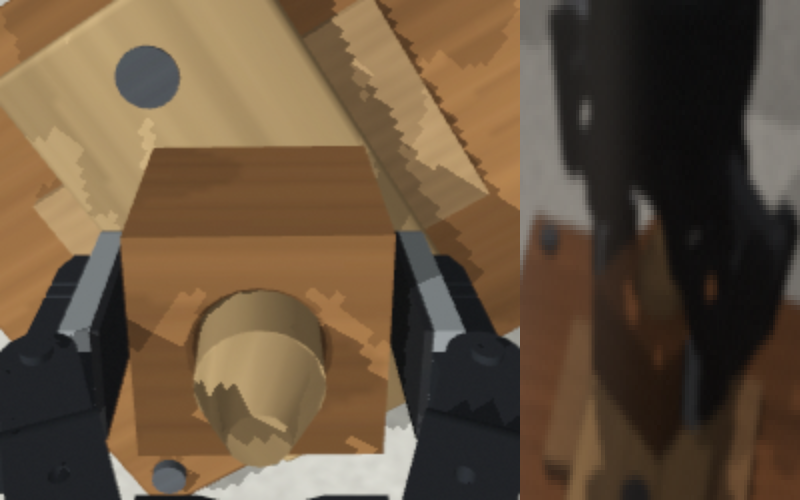

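The nut sits level, square to the pads, with the stud through it. Its near top edge runs from about (211,267) to (348,266), and the stud tip is at (279,369). I'll re-centre on the stud before regripping.

Run:
```python
from h import *
from scipy.optimize import brentq
im,K,T,_=cam('wrist'); o,M=st()
A,B=(211,268),(348.5,267.5)
f=lambda z: np.linalg.norm(onplane(A,K,T,z)-onplane(B,K,T,z))-.046
z=brentq(f,.03,.14); d=onplane(B,K,T,z)-onplane(A,K,T,z); print('top z',z,np.degrees(np.arctan2(d[1],d[0])))
for z in (.078,.082):
    c=np.mean([onplane(p,K,T,z) for p in [(211,268),(348.5,267.5),(342,376.5),(218,377.5)]],0)
    print('nut centre',c,'in tool mm',(M.T@(c-o['eef_pos'])*1e3).round(2))
t=onplane((279,371),K,T,.104); print('tip',t,(M.T@(t-o['eef_pos'])*1e3).round(2))
```

```text
t 20.47 pos [ 0.5735 -0.1296  0.0748] yawY -57.96 tilt [ 0. -0.] j6 135.2 F [-0.92  0.07  0.09] T [ 0.021 -0.017  0.061] w 0.0533 g 0.0
top z 0.08298117113368275 -57.68659519715434
nut centre [ 0.57106197 -0.13036377  0.078     ] in tool mm [-2.49 -0.7  -3.21]
nut centre [ 0.57363238 -0.12876505  0.082     ] in tool mm [ 0.54 -0.7  -7.21]
tip [ 0.57378682 -0.12841952  0.104     ] [  0.85  -0.91 -29.21]
```

```bash
python3 -m pendant '[0.0014,-0.0016,0,0,0,0,0.62,0.0014,-0.0016,0,0,0,0,0.62,0.0014,-0.0016,0,0,0,0,0,0.0014,-0.0016,0,0,0,0,0,0.0014,-0.0016,0,0,0,0,0,0.0014,-0.0016,0,0,0,0,0,0.0014,-0.0016,0,0,0,0,0,0.0014,-0.0016,0,0,0,0,0,0.0014,-0.0016,0,0,0,0,0,0.0014,-0.0016,0,0,0,0,0]'
python3 -c "
from h import *
st();bot.camera('side');st()"
```

```text
clock: 21.3
eef_pos: [0.5739, -0.1288, 0.075]
tool_rot: [0.961, 0.276, 0.0, 0.0]
ft_force: [-0.6, -1.1, 2.4]
grip_width: 0.0452
grasp_force: 61.6
t 21.3 pos [ 0.5739 -0.1288  0.075 ] yawY -57.96 tilt [ 0.0005 -0.0004] j6 135.3 F [-0.59 -1.09  2.38] T [-0.285  0.028  0.036] w 0.0452 g 61.6
t 21.35 pos [ 0.5739 -0.1288  0.075 ] yawY -57.96 tilt [ 0.0005 -0.0004] j6 135.3 F [ 0.23 -2.66  2.2 ] T [-0.256 -0.004  0.038] w 0.0451 g 61.6
```

```bash
python3 -m pendant '[0,0,0.0001,0,0,0.004,0,0,0,0.0002,0,0,0.008,0,0,0,0.0002,0,0,0.012,0,0,0,0.0003,0,0,0.016,0,0,0,0.0004,0,0,0.02,0,0,0,0.0005,0,0,0.024,0,0,0,0.0005,0,0,0.028,0,0,0,0.0006,0,0,0.032,0,0,0,0.0007,0,0,0.036,0,0,0,0.0008,0,0,0.04,0]'
python3 -c "
from h import *
st();bot.camera('side');st()"
```

```text
clock: 22.18
eef_pos: [0.5736, -0.1285, 0.0744]
tool_rot: [0.977, 0.215, -0.0, -0.0]
ft_force: [-0.8, -1.3, 3.3]
grip_width: 0.0453
grasp_force: 62.0
t 22.18 pos [ 0.5736 -0.1285  0.0744] yawY -65.23 tilt [-0.0001  0.0001] j6 142.6 F [-0.83 -1.34  3.26] T [-0.378  0.044  0.154] w 0.0453 g 62.0
t 22.23 pos [ 0.5736 -0.1285  0.0744] yawY -65.25 tilt [-0.0002  0.0002] j6 142.6 F [-0.54 -2.76  3.52] T [-0.428  0.047  0.072] w 0.0454 g 62.0
```

```bash
cat >> h.py <<'E'
def avg(n=10):
    L=[]
    for _ in range(n):
        bot.camera('side'); o=bot.get_obs(); L.append(np.r_[o['ft_force'],o['ft_torque'],o['eef_pos']*1e3])
    L=np.array(L); print('avg',L.mean(0).round(3),'std',L.std(0).round(3)[[2,5]]); st()
E
python3 -c "
from h import *
avg(8)"
python3 -m pendant '[0,0,0,0,0,0.004,0,0,0,0.0001,0,0,0.008,0,0,0,0.0002,0,0,0.012,0,0,0,0.0002,0,0,0.016,0,0,0,0.0003,0,0,0.02,0,0,0,0.0004,0,0,0.024,0,0,0,0.0005,0,0,0.028,0,0,0,0.0006,0,0,0.032,0,0,0,0.0006,0,0,0.036,0,0,0,0.0006,0,0,0.04,0]'
python3 -c "
from h import *
avg(8)"
```

```text
avg [-3.62000e-01 -1.81100e+00  3.46100e+00 -3.45000e-01  8.00000e-02
  1.50000e-02  5.73626e+02 -1.28509e+02  7.43620e+01] std [0.451 0.044]
t 22.63 pos [ 0.5736 -0.1285  0.0743] yawY -65.16 tilt [-0.0002  0.0002] j6 142.5 F [-0.28 -2.02  4.35] T [-0.299  0.105  0.03 ] w 0.0451 g 62.0
clock: 23.47
eef_pos: [0.5736, -0.1284, 0.0741]
tool_rot: [0.988, 0.153, -0.0, -0.0]
ft_force: [-1.2, 0.7, 5.0]
grip_width: 0.0452
grasp_force: 62.1
avg [-2.04900e+00  1.03100e+00  5.22600e+00  2.72000e-01  4.08000e-01
 -2.00000e-03  5.73666e+02 -1.28384e+02  7.40460e+01] std [0.598 0.033]
t 23.87 pos [ 0.5737 -0.1284  0.074 ] yawY -72.35 tilt [-0.0001  0.0004] j6 149.7 F [-1.66  2.03  5.65] T [ 0.327  0.388 -0.006] w 0.0454 g 62.1
```

Torque on hold is ambiguous. The fixed cameras can show directly whether the plate has sunk, so I'll track the plate's screw against the first images, with the board screws as control.

Run:
```python
from h import *
def trk(I0,I1,c,r=6,s=7):
    u,v=c; t=I0[v-r:v+r+1,u-r:u+r+1]; w=I1[v-r-s:v+r+s+1,u-r-s:u+r+s+1]
    U=8; t=cv2.resize(t,None,fx=U,fy=U,interpolation=3); w=cv2.resize(w,None,fx=U,fy=U,interpolation=3)
    m=cv2.matchTemplate(w,t,cv2.TM_CCOEFF_NORMED); _,q,_,l=cv2.minMaxLoc(m); return (l[0]/U-s,l[1]/U-s,round(q,3))
for n in ('scene','side'):
    o=cv2.imread(f'pics/{n}0.png'); im,K,T,_=cam(n); a=cv2.cvtColor(o,cv2.COLOR_BGR2GRAY); b=cv2.cvtColor(im,cv2.COLOR_RGB2GRAY)
    pts={'scene':[('plate',(205,202)),('b1',(148,183)),('b2',(245,201)),('b3',(172,231))],'side':[('plate',(297,319)),('b1',(269,268)),('b2',(355,286)),('b3',(246,327)),('b4',(347,348))]}[n]
    P0=onplane((200,200),K,T,.03)
    pr=lambda p:(lambda q:(K@np.array([q[0]/-q[2],-q[1]/-q[2],1]))[:2])(np.linalg.inv(T)[:3]@np.r_[p,1])
    print(n,'px per mm down',(pr([.575,-.16,.038])-pr([.575,-.16,.039])).round(2))
    for k,c in pts: print(k,trk(a,b,c))
    save(n+'9.png',im)
```

```text
scene px per mm down [0.07 0.34]
plate (0.0, 1.0, 0.959)
b1 (0.0, 0.0, 0.964)
b2 (0.0, 0.0, 0.997)
b3 (0.0, 0.0, 0.82)
side px per mm down [-0.04  0.43]
plate (0.0, 1.0, 0.886)
b1 (0.0, 0.0, 0.999)
b2 (0.0, 0.0, 0.986)
b3 (0.0, 0.0, 0.995)
b4 (0.0, 0.0, 0.995)
```

The plate screw has moved down about 1 px in both views, roughly 2–3 mm, and the board screws have not moved. That matches pressing from about yaw -31°, so the nut is some 41° past first pressing. I'll add a last 4° and then let go.

```bash
python3 -m pendant '[0,0,0.0001,0,0,0.006,0,0,0,0.0002,0,0,0.012,0,0,0,0.0003,0,0,0.018,0,0,0,0.0004,0,0,0.022,0,0,0,0.0004,0,0,0.022,0,0,0,0.0004,0,0,0.022,0.65,0,0,0.0004,0,0,0.022,0.65,0,0,0.0004,0,0,0.022,0.65,0,0,0.0004,0,0,0.022,0.65,0,0,0.0004,0,0,0.022,0.65]'
python3 -c "
from h import *
st()"
python3 -m pendant '[0,0,-0.02,0,0,0,0.75,0,0,-0.04,0,0,0,0.75,0,0,-0.08,0,0,0,0.75,0,0,-0.12,0,0,0,0.75,0,0,-0.16,0,0,0,0.75,0,0,-0.2,0,0,0,0.75,0,0,-0.24,0,0,0,0.75,0,0,-0.26,0,0,0,0.75,0,0,-0.26,0,0,0,0.75,0,0,-0.26,0,0,0,0.75]'
python3 - <<'E'
from h import *
st(); im,K,T,_=cam('wrist'); a=cam('scene')[0]; b=cam('side')[0]
save('fin.png',np.hstack([cv2.resize(a[130:240,130:260],(390,330),interpolation=3),cv2.resize(b[220:350,240:370],(330,330),interpolation=3)])); save('side10.png',b); save('scene10.png',a)
E
```

```text
clock: 24.8
eef_pos: [0.5736, -0.1286, 0.0735]
tool_rot: [0.993, 0.119, -0.0, -0.0]
ft_force: [-0.0, -0.3, -0.9]
grip_width: 0.0554
grasp_force: 0.0
t 24.8 pos [ 0.5736 -0.1286  0.0735] yawY -76.32 tilt [-0.0005  0.    ] j6 153.7 F [-0.04 -0.27 -0.95] T [0.033 0.023 0.015] w 0.0554 g 0.0
clock: 25.63
eef_pos: [0.5741, -0.1287, 0.2046]
tool_rot: [0.993, 0.119, 0.001, 0.0]
ft_force: [-0.1, 0.3, -0.6]
grip_width: 0.0643
grasp_force: 0.0
t 25.63 pos [ 0.5741 -0.1287  0.2046] yawY -76.32 tilt [ 0.0019 -0.0005] j6 153.7 F [-0.05  0.32 -0.64] T [0.043 0.051 0.032] w 0.0643 g 0.0
```

View pics/fin.png

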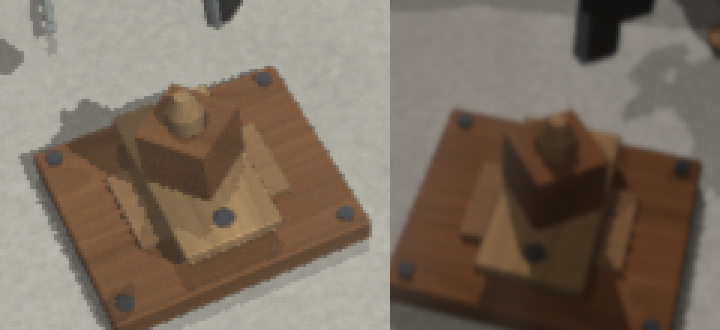

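The nut is upright on the stud, down on the washer, and the hand is clear. I'll check that the plate stays depressed with the hand off, using the screw blob's centroid for sub-pixel accuracy.

Run:
```python
from h import *
for n,c,b in (('scene',(205,203),(245,201)),('side',(297,320),(269,268))):
    for k in ('0','9','10'):
        g=cv2.cvtColor(cv2.imread(f'pics/{n}{k}.png'),cv2.COLOR_BGR2HSV).astype(float); r=[]
        for u,v in (c,b):
            p=g[v-8:v+9,u-8:u+9]; w=np.clip(70-p[...,1],0,None)*(p[...,2]<130) ; y,x=np.mgrid[-8:9,-8:9]; r+=[(w*x).sum()/w.sum(),(w*y).sum()/w.sum()]
        print(n,k,np.round(r,2))
```

```text
scene 0 [-1.03 -1.64  0.68  0.15]
scene 9 [-0.97 -0.95  0.4  -0.17]
scene 10 [-1.   -1.    0.38 -0.17]
side 0 [-0.34 -1.55 -0.5  -5.02]
side 9 [-0.31 -0.62 -0.46 -2.4 ]
side 10 [-0.23 -0.76 -0.39 -2.37]
```

```bash
python3 -c "
from workcell import bot
print(bot.job_done())"
```

```text
the job is handed in; nothing more can be done
None
```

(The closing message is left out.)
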